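# Set the telescopic legs of an upturned cooker stand

## Robot

A 6-joint arm with a two-finger parallel gripper is mounted at the origin on a cart in front of the work surface, level with it; the furniture and walls round the work are solid. World frame = base frame: x ahead of the robot, y to its left, z up, the work surface at z = 0. Lengths are in m, angles in rad, forces in N, time in s.
With the tool pointing down it reaches from about 0.35 to 0.975 m from the base axis. Payload 4.9 kg.
Tool frame: the origin (TCP) lies midway between the tips of the shut fingers; the grasp point (between the pads) lies 19 mm behind it; z points along the fingers, y is the line along which they close (so a half turn about z gives the same grasp; the last joint's range is limited). The gripper opens to 85 mm and grips with 20 to 120 N. Pads are 22 mm wide; open, the fingers measure 114 mm over their backs; the gripper's body (76 mm by 85 mm) begins 54 mm behind the grasp point. The pads swing forward as they close: fully open they stand 13 mm farther back than shut.
Start: joints at [1.223, 0.053, 1.613, -0, 1.476, -0.119], TCP at [0.142, 0.609, 0.231] pointing down, gripper open.
Joint ranges: [-3.01, 3.01], [-1.01, 2.22], [0.06, 2.58], [-1.02, 4.17], [0.09, 2.62], [-3.14, 3.14]. Speed limits (rad/s): [2.57, 2.57, 3.14, 3.14, 3.14, 3.14].

## Interface

Orientations are given as a unit quaternion [w, x, y, z].
In Python, from plant import manip gives the robot as it stands.
- The arm moves only by the shell command python3 shift.py, which reads ROWS from standard input. ROWS is a JSON list of rows, 1 to 5 of them, each written [opening, [dx, dy, dz], [rx, ry, rz]]: the opening from 0.0 (shut) to 1.0 (fully open), then dx, dy, dz in shares of the most that a row can go, 1 being 62.5 mm, then a rotation vector rx, ry, rz in rad; each row shifts and turns the commanded pose from where the row before left it, along the tool's axes as they then stand; what a row does not reach is not made up. A row lasts 1/8 s, in which the tool goes at most 0.0625 m and 0.188 rad, less where a joint would pass 70% of its speed; a pose out of reach is approached as far as the arm can. The fingers move at their own pace and stop on an object; the grip force is fixed at half the most. Time passes only in rows, so rows that do not move let the fingers close. It prints the time, the measured TCP pose, the force, the opening and the grip force at its end. Input that does not fit is refused with a message, and nothing moves.
- manip.state(): the state, without advancing time (a new reading comes with each control period).
- manip.grab_frame(name): name is "scene" or "top" or "wrist"; returns the picture (420x560x3 uint8, red, green, blue); there is no depth.
- manip.camera_params(name): a dict with "intrinsics" (3x3 intrinsics, pixels), "k1" (the pictures are not rectified: a ray, as slopes to the right and down, at radius r is drawn at 1 + k1 r^2 times it, then the intrinsics apply), "xyz" and "orientation" of the camera in the world. Camera axes: x right, y down, z forward; pixel columns grow to the right and rows downward; lengths in m; the calibration is good to about 2 mm. A picture is of the moment at which its call begins: read the wrist's pose just before it. camera_params takes no time and is no camera call; for the wrist camera it gives the pose at the moment of the call.
- manip.job_done(): hands the job in; it is judged then, once.
The state is a dict: "time": time; "joint_pos": joint angles; "joint_vel": joint speeds; "joint_efforts": joint torques, N m; "tool_pos": TCP position; "tool_rot": TCP orientation; "contact_force": force on the tool from outside, world axes, zero at the start; "ft_torque": the same for the moment, N m; "gripper_width": opening from 0.0 (shut) to 1.0 (fully open); "grasp_force": force on a finger pad.
Only numpy, scipy, OpenCV 4.12 (cv2) and the standard library are available. Lean on these libraries where they do the work, as an engineer would, in place of code of your own. Each camera call takes 0.05 s, during which the arm holds its last target. There are 200 camera calls.

## Task

The cast-iron cooker stand has been turned upside down so its telescopic legs can be set. Make the two legs with black feet the same length as the leg with the red foot, so that it will stand level: for each, turn the foot to unlock it, slide it in or out, and turn it back fully home to lock it, then let go. Do not force a locked leg, leave the red leg as it is, do not shift the stand, and do not knock the bottles or the cup about.

Things in the scene. Friction and masses are not known exactly. Their poses are not given: they have to be found in the camera images.
- stand: Black cast-iron ring stand (170 mm ring, 20 mm high, 3 kg, loose) upside down. Origin: centre of the ring's underside, z up. Legs at azimuth 0 (red foot), +120 deg (left), -120 deg (right) from its x axis about z; each leg axis starts at radius 52 mm, height 20 mm, and leans outwards 28 deg from vertical. 25 mm outer tube, 34 mm grey collar 90 to 125 mm along the axis, 19 mm inner tube, foot.
- foot_red (a point): Centre of the outer end face of the red leg's foot, on the leg axis (slides with the leg, does not turn; axes parallel to stand's). The red foot is a ribbed cylinder, 44 mm in diameter, reaching from here 48 mm back towards the ring; the white pointer tab, 6 mm proud, sits on its last 10 mm there. The leg to match: locked, length varies.
- foot_left (a point): Centre of the outer end face of the left leg's foot, on the leg axis (slides with the leg, does not turn; axes parallel to stand's). The black foot is a ribbed cylinder, 44 mm in diameter, reaching from here 48 mm back towards the ring; the white pointer tab, 6 mm proud, sits on its last 10 mm there. Starts locked, 14 to 58 mm too short.
- foot_right (a point): Centre of the outer end face of the right leg's foot, on the leg axis (slides with the leg, does not turn; axes parallel to stand's). The black foot is a ribbed cylinder, 44 mm in diameter, reaching from here 48 mm back towards the ring; the white pointer tab, 6 mm proud, sits on its last 10 mm there. Starts locked, 12 to 56 mm too long.
- slide_red (a joint): Sliding of the red leg's inner section (m): 0 fully in, 0.10 fully out, growing as the foot moves away from the ring; the foot's end lies 182 mm + this value along the leg axis from its start in stand. Unlocked it slides with about 2.5 N of friction and stays where it is left; locked it holds over 20 N.
- slide_left (a joint): Sliding of the left leg's inner section (m): 0 fully in, 0.10 fully out, growing as the foot moves away from the ring; the foot's end lies 182 mm + this value along the leg axis from its start in stand. Unlocked it slides with about 2.5 N of friction and stays where it is left; locked it holds over 20 N.
- slide_right (a joint): Sliding of the right leg's inner section (m): 0 fully in, 0.10 fully out, growing as the foot moves away from the ring; the foot's end lies 182 mm + this value along the leg axis from its start in stand. Unlocked it slides with about 2.5 N of friction and stays where it is left; locked it holds over 20 N.
- twist_red (a joint): Twist of the red foot about its leg axis (rad): 0 = locked, at its stop (white tab over the collar's white line); turning counter-clockwise, seen looking at the end face, it grows to the stop at 1.05 = unlocked. The clamp is free above 0.8. It takes about 0.25 N m to turn, rising to 0.45 N m towards the locked stop, and stays where it is left.
- twist_left (a joint): Twist of the left foot about its leg axis (rad): 0 = locked, at its stop (white tab over the collar's white line); turning counter-clockwise, seen looking at the end face, it grows to the stop at 1.05 = unlocked. The clamp is free above 0.8. It takes about 0.25 N m to turn, rising to 0.45 N m towards the locked stop, and stays where it is left.
- twist_right (a joint): Twist of the right foot about its leg axis (rad): 0 = locked, at its stop (white tab over the collar's white line); turning counter-clockwise, seen looking at the end face, it grows to the stop at 1.05 = unlocked. The clamp is free above 0.8. It takes about 0.25 N m to turn, rising to 0.45 N m towards the locked stop, and stays where it is left.
- chilli_shaker: Tall seasoning bottle, green lid and bands (a second like it stands away at the back), 101 mm across, 206 mm tall, loose. Origin at the centre of its underside, z up. Bystander: this bottle and the cup stand about 0.15 m from the stand's centre, one beside the left leg and one beside the right leg, each on the side towards the red leg; which is where varies.
- tea_cup: Clear plastic cup of iced tea, 95 mm across the rim, 132 mm tall, loose. Origin at the centre of its underside, z up. A bystander, see the tall bottle.
- salt_shaker: Small seasoning bottle with a red lid, 69 mm across, 123 mm tall, loose. Origin at the centre of its underside, z up. A bystander about 0.16 m from the stand's centre, between the red and the right leg.

How it is judged:
On the way, in this order (a step that is already met when the one before it is completed fails the run):
1. a black-footed leg is unlocked by twisting its foot (value of joint any of twist_left, twist_right above 0.8 rad), for 0.1 s.
2. one black-footed leg is at the red leg's length and locked again (((z of foot_left in the frame of foot_red between -0.006 and 0.006 m and value of joint twist_left below 0.25 rad) or (z of foot_right in the frame of foot_red between -0.006 and 0.006 m and value of joint twist_right below 0.25 rad))), for 0.2 s.
At the end, for the whole second after the job is handed in: Both black feet stand as high above the ring as the red foot, within 6 mm, all three feet are twisted home to lock (twist under 0.25 rad), and the stand lies flat and still, upside down (z of foot_left in the frame of foot_red between -0.006 and 0.006 m and value of joint each of twist_left, twist_right, twist_red below 0.25 rad and z of foot_right in the frame of foot_red between -0.006 and 0.006 m and linear speed of stand below 0.01 m/s and angle between stand's own z axis and vertical below 0.05 rad); the robot touches nothing.
It fails at once if a locked leg forced to slide (moving faster than 2 cm/s while its foot is twisted home) ((value of joint twist_red below 0.25 rad and (velocity of joint slide_red above 0.02 m/s or velocity of joint slide_red below -0.02 m/s)) or (value of joint twist_left below 0.25 rad and (velocity of joint slide_left above 0.02 m/s or velocity of joint slide_left below -0.02 m/s)) or (value of joint twist_right below 0.25 rad and (velocity of joint slide_right above 0.02 m/s or velocity of joint slide_right below -0.02 m/s))).
It fails at once if the red leg unlocked or moved (foot more than 30 mm from its start) (distance of foot_red from where it was at the start of the episode above 0.03 m or value of joint twist_red above 0.4 rad).
It fails at once if the stand shifted by more than 30 mm or tipped (distance of stand from where it was at the start of the episode above 0.03 m or angle between stand's own z axis and vertical above 0.15 rad).
It fails at once if a bottle or the cup moved by more than 30 mm or tipped over (distance of any of chilli_shaker, tea_cup, salt_shaker from where it was at the start of the episode above 0.03 m or angle between any of chilli_shaker, tea_cup, salt_shaker's own z axis and vertical above 0.35 rad).
It also fails if it takes over 61 s, if anything falls off the work surface, if the arm or the gripper's body presses on something with over 40 N, if the wrist force passes 120 N, or if a joint passes its speed limit or range.

## Working session

There is one attempt and no reset: what is moved stays moved. The work goes in short steps, Python scripts to look and compute and a shell command to move; the robot and the scene stay as the last step left them, time stands still between calls to the robot, and variables do not carry over. Pictures are saved under pics/ and viewed, at most 10 in all, crops included, and the job is handed in when it is done.

```bash
ls; mkdir -p pics
python3 - <<'E'
from plant import manip
import cv2
print(manip.state())
for n in ["scene","top","wrist"]:
    p=manip.camera_params(n);print(n,p)
for n in ["scene","top"]:
    cv2.imwrite(f"pics/{n}0.png",cv2.resize(manip.grab_frame(n)[:,:,::-1],(800,600),interpolation=cv2.INTER_CUBIC))
E
```

```text
pics
plant.py
shift.py
{'time': 0.0, 'joint_pos': array([ 1.22300374e+00,  5.33608275e-02,  1.61431170e+00, -9.87996857e-06,
        1.47601316e+00, -1.18957587e-01]), 'joint_vel': array([-2.68727155e-04, -5.75202807e-06, -2.40173459e-04,  1.52586047e-03,
        7.96000554e-04,  7.20167494e-04]), 'joint_efforts': array([-9.09307764e-04, -3.93668675e+01, -3.70179713e+01, -8.69686505e-05,
        6.86953063e-03,  3.91529966e-06]), 'tool_pos': array([0.14153553, 0.60811163, 0.23005   ]), 'tool_rot': array([-2.37235567e-04,  1.14167486e-01,  9.93460965e-01, -1.01928257e-03]), 'contact_force': array([ 0.64138787,  0.41636714, -0.21170318]), 'ft_torque': array([ 0.00043004, -0.05494891,  0.01932586]), 'grasp_force': 0.0, 'gripper_width': 0.9985666413058322}
scene {'intrinsics': array([[381.87531196,   0.        , 279.44716646],
       [  0.        , 381.87531196, 206.92635689],
       [  0.        ,   0.        ,   1.        ]]), 'k1': -0.02746615736777113, 'xyz': array([ 0.21126914, -0.4059486 ,  0.68523655]), 'orientation': array([-0.38349694,  0.83214112, -0.36568604,  0.1635389 ])}
top {'intrinsics': array([[482.85214143,   0.        , 274.12776709],
       [  0.        , 482.85214143, 208.22979929],
       [  0.        ,   0.        ,   1.        ]]), 'k1': -0.13355119776886037, 'xyz': array([0.51458951, 0.0268551 , 1.12822389]), 'orientation': array([-0.05737438,  0.70993726, -0.69929444,  0.06070052])}
wrist {'intrinsics': array([[334.69435593,   0.        , 277.43342602],
       [  0.        , 334.69435593, 203.32700764],
       [  0.        ,   0.        ,   1.        ]]), 'k1': -0.054158197785856656, 'xyz': array([0.06458677, 0.62722178, 0.37251474]), 'orientation': array([0.12418045, 0.77344078, 0.61402471, 0.09665521])}
```
View pics/scene0.png

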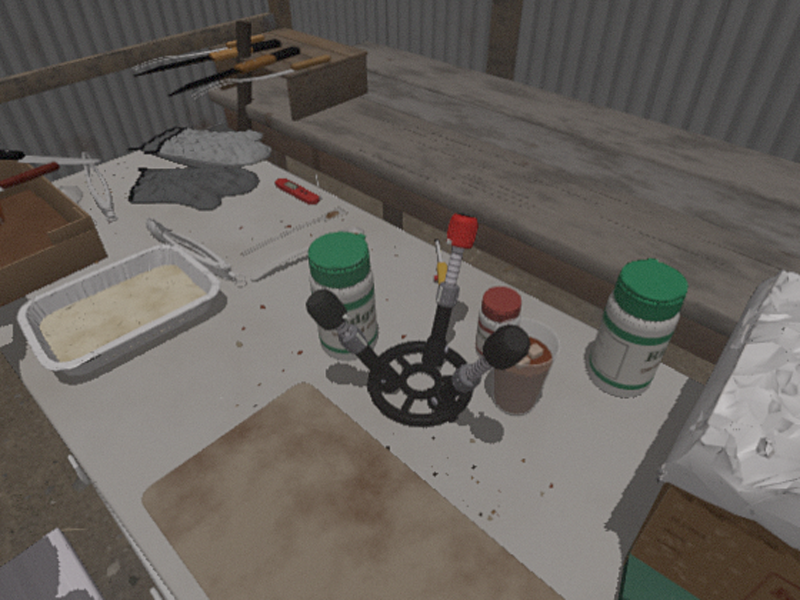

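View pics/top0.png

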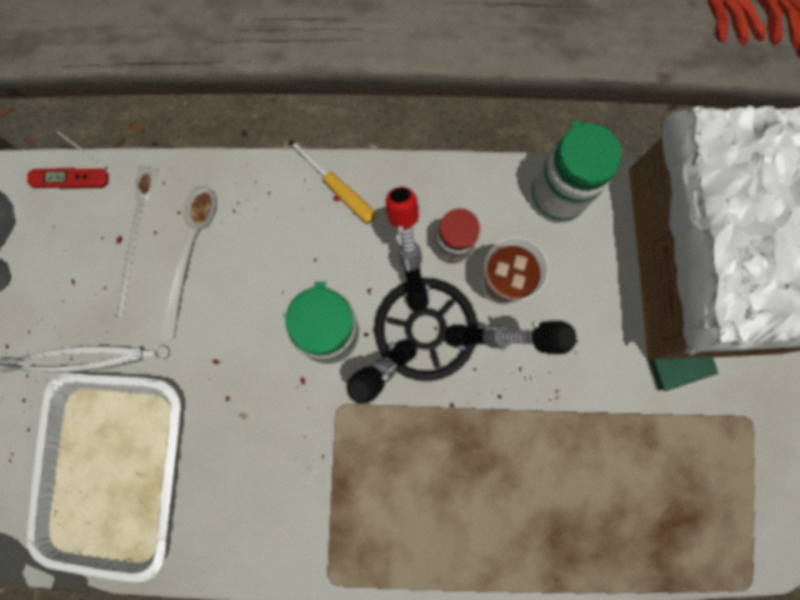

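The scene view shows the red foot at about (462,220), the left black foot at (322,305) beside the green bottle, and the right black foot at (508,345) by the cup. In the top view the ring centre is near (427,328). I'll enlarge both views.

Run:
```python
from plant import manip
import cv2
t=manip.grab_frame("top");s=manip.grab_frame("scene")
cv2.imwrite("pics/traw.png",t[:,:,::-1]);cv2.imwrite("pics/sraw.png",s[:,:,::-1])
# top crop x 230..430 y 120..290 ; scene crop x 200..400, y 140..300
import numpy as np
g=lambda a:np.clip((a/255.)**.6*255,0,255).astype(np.uint8)
cv2.imwrite("pics/tc.png",g(cv2.resize(t[125:290,200:420,::-1],None,fx=3.6,fy=3.6,interpolation=cv2.INTER_CUBIC)))
cv2.imwrite("pics/sc.png",g(cv2.resize(s[145:305,195:405,::-1],None,fx=3.7,fy=3.7,interpolation=cv2.INTER_CUBIC)))
```

View pics/tc.png

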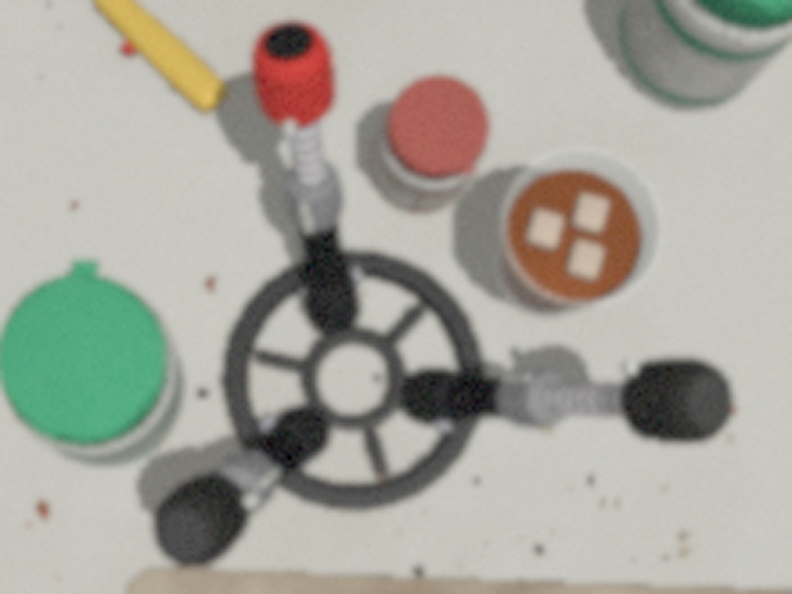

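View pics/sc.png

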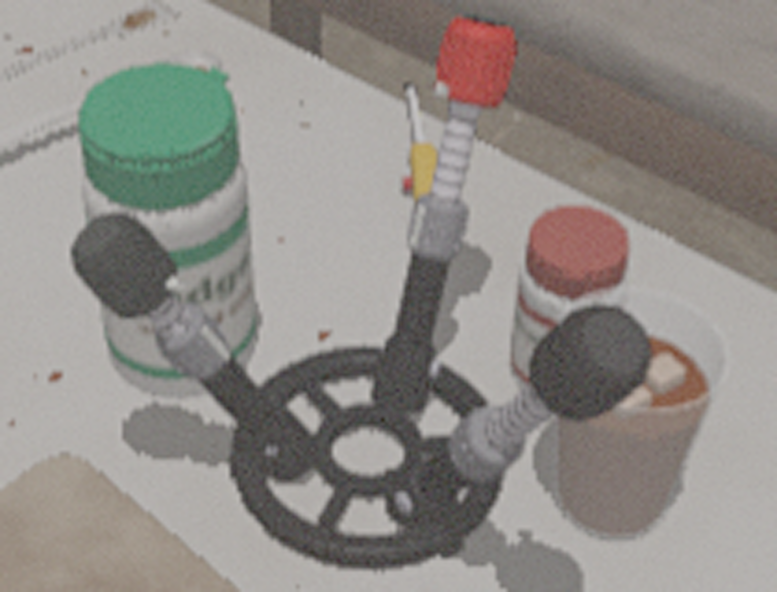

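The crops show all three feet clearly. In the top crop, red is at x 254–333 / y 23–127, left at 155–245 / 474–565, right at 622–731 / 359–441, and the ring at 224–482 / 250–508. In the scene crop, red is at 437–517 / 15–108, left at 73–177 / 213–317, and right at 531–650 / 306–419. I'll fit the pose and slides to these outlines.

```bash
cat > h.py <<'E'
import numpy as np, cv2
from scipy.spatial.transform import Rotation as R
from scipy.optimize import least_squares
from plant import manip
def rot(q): return R.from_quat(np.r_[q[1:],q[0]])
def proj(P,c):
    p=rot(c["orientation"]).inv().apply(np.atleast_2d(P)-c["xyz"])
    s=p[:,:2]/p[:,2:]; s=s*(1+c["k1"]*(s**2).sum(1,keepdims=True))
    K=c["intrinsics"]; return s*[K[0,0],K[1,1]]+K[:2,2]
def ray_z(uv,c,z):
    f=lambda X:proj([X[0],X[1],z],c)[0]-uv
    return least_squares(f,[.6,0]).x
AZ=dict(red=0,left=2*np.pi/3,right=-2*np.pi/3)
L=np.deg2rad(28)
def leg(st,n):
    a=st[2]+AZ[n]; h=np.array([np.cos(a),np.sin(a),0])
    return np.r_[st[:2],0.02]+.052*h, np.sin(L)*h+np.array([0,0,np.cos(L)])
def footpt(st,n,s):
    o,d=leg(st,n); return o+d*(.182+s)
th=np.linspace(0,2*np.pi,60)
def cyl(st,n,s):
    o,d=leg(st,n); e=np.cross(d,[0,0,1]); e/=np.linalg.norm(e); f=np.cross(d,e)
    P=[]
    for a,r in [(0,.0195),(-.003,.022),(-.048,.022)]:
        P.append(o+d*(.182+s+a)+r*(np.cos(th)[:,None]*e+np.sin(th)[:,None]*f))
    return np.vstack(P)
def bbox(p): return np.r_[p.min(0),p.max(0)]
E
cat > fit.py <<'E'
from h import *
T=manip.camera_params("top");S=manip.camera_params("scene")
cv=lambda b,k,o:(np.array(b)+.5)/k-.5+np.array(o*2)
t=lambda *b:cv(b,3.6,[200,125]); s=lambda *b:cv(b,3.7,[195,145])
O=[(T,"red",t(254,23,333,127)),(T,"left",t(155,474,245,565)),(T,"right",t(622,359,731,441)),
(S,"red",s(437,15,517,108)),(S,"left",s(73,213,177,317)),(S,"right",s(531,306,650,419))]
N=["red","left","right"]
ring=lambda st:np.vstack([np.c_[st[0]+.085*np.cos(th),st[1]+.085*np.sin(th),0*th+z] for z in (0.002,.018)])
def f(p):
    r=[bbox(proj(cyl(p[:3],n,p[3+N.index(n)]),c))-b for c,n,b in O]
    r+=[bbox(proj(ring(p),T))-t(224,250,482,508), bbox(proj(ring(p),S))-s(231,347,503,568)]
    return np.array(r).ravel()
q=least_squares(f,[.55,0,0.1,.05,.05,.05],loss="soft_l1")
print(q.x.round(4)); print(f(q.x).reshape(-1,4).round(1))
np.save("st.npy",q.x)
for n in N: print(n,footpt(q.x[:3],n,q.x[3+N.index(n)]).round(4),leg(q.x[:3],n)[1].round(3))
print("chilli",ray_z(t(83,360,0,0)[:2],T,.206),"cup",ray_z(t(580,232,0,0)[:2],T,.132),"salt",ray_z(t(438,127,0,0)[:2],T,.123))
E
python3 fit.py
```

```text
[ 0.6536 -0.0342  0.2985  0.0526  0.0171  0.0752]
[[-0.7 -1.6  1.9  1.4]
 [-1.  -2.1  3.   0.9]
 [-2.2 -0.4  1.1  0.5]
 [-1.9 -0.2  0.2  0.2]
 [-1.2 -1.6  1.6  1.5]
 [-3.1 -2.7  0.5  0.8]
 [-0.1 -0.9  1.5  0.6]
 [-0.4 -1.5  0.7  0.3]]
red [0.8086 0.0135 0.2271] [0.449 0.138 0.883]
left [0.547  0.0649 0.1958] [-0.344  0.32   0.883]
right [ 0.615  -0.2026  0.2471] [-0.105 -0.458  0.883]
chilli [0.63662063 0.12232671] cup [ 0.72673252 -0.15950062] salt [ 0.79139864 -0.07673928]
```

```bash
cat > plan.py <<'E'
# usage: plan.py left|right along(m, TCP past end face; negative=above) slide yawdir_az(deg for tool x) 
from h import *
import sys
def target(n,depth,s,azx):
    st=np.load("st.npy")[:3]; o,d=leg(st,n); z=-d
    c=np.array([np.cos(azx),np.sin(azx),0]); x=c-z*(z@c); x/=np.linalg.norm(x)
    return o+d*(.182+s-depth), R.from_matrix(np.c_[x,np.cross(z,x),z])
if __name__=="__main__":
    n=sys.argv[1]; P,Q=target(n,float(sys.argv[2]),float(sys.argv[3]),np.deg2rad(float(sys.argv[4])))
    m=manip.state(); p=m["tool_pos"]; q=rot(m["tool_rot"]); f=lambda a:np.round(a,4).tolist()
    print("t",m["time"],"j",f(m["joint_pos"]),"w",round(m["gripper_width"],3),"gf",round(m["grasp_force"],1),"F",f(m["contact_force"]))
    print("p",f(p),"target",f(P),"rotvec(tool)",f((q.inv()*Q).as_rotvec()))
    print("shift now axes",f(q.inv().apply(P-p)),"shift target axes",f(Q.inv().apply(P-p)))
E
python3 plan.py left -0.10 0.0171 212; python3 plan.py right -0.10 0.0752 212
```

```text
t 0.2 j [1.223, 0.0531, 1.6137, -0.0, 1.476, -0.119] w 1.002 gf 0.0 F [-0.0033, -1.0008, -0.7195]
p [0.1416, 0.6083, 0.2305] target [0.5126, 0.0968, 0.2841] rotvec(tool) [0.401, -0.3016, -0.8]
shift now axes [-0.4773, -0.4141, -0.0531] shift target axes [-0.0138, -0.5853, 0.2438]
t 0.2 j [1.223, 0.0531, 1.6137, -0.0, 1.476, -0.119] w 1.002 gf 0.0 F [-0.0033, -1.0008, -0.7195]
p [0.1416, 0.6083, 0.2305] target [0.6045, -0.2483, 0.3354] rotvec(tool) [-0.4688, -0.176, -0.7104]
shift now axes [-0.6451, -0.7295, -0.104] shift target axes [-0.0881, -0.8725, -0.4361]
```

Careful with the scale: shifts go in shares of 62.5 mm. That gives: -0.05 m is -0.8, -0.06 m is -0.96.

```bash
echo '[[1,[0,0,-0.96],[0,0,0]],[1,[0,0,-0.8],[0,0,0]],[1,[-0.72,-0.64,0],[0,0,0]],[1,[-0.72,-0.64,0],[0,0,0]],[1,[-0.72,-0.64,0],[0,0,0]]]' | python3 shift.py; echo '[[1,[-0.72,-0.64,0],[0,0,0]],[1,[-0.72,-0.64,0],[0,0,0]],[1,[-0.72,-0.64,0],[0,0,0]],[1,[-0.72,-0.64,0],[0,0,0]],[1,[-0.72,-0.64,0],[0,0,0]]]' | python3 shift.py; echo '[[1,[-0.64,-0.56,0],[0,0,0]],[1,[-0.64,-0.48,0],[0,0,0]],[1,[0,0,0],[0,0,0]]]' | python3 shift.py;python3 plan.py left -0.10 0.0171 212
```

```text
time: 0.82
tool_pos: [0.2466, 0.4597, 0.3412]
tool_rot: [0.0, 0.114, 0.994, -0.0]
contact_force: [1.4, 0.1, 0.4]
gripper_width: 1.005
grasp_force: 0.0
time: 1.45
tool_pos: [0.4205, 0.2136, 0.3413]
tool_rot: [0.0, 0.114, 0.993, 0.0]
contact_force: [1.0, 1.4, -0.3]
gripper_width: 1.0
grasp_force: 0.0
time: 1.82
tool_pos: [0.4841, 0.1316, 0.3405]
tool_rot: [-0.001, 0.117, 0.993, -0.0]
contact_force: [-0.1, 0.5, 0.5]
gripper_width: 1.0
grasp_force: 0.0
t 1.825 j [0.1171, -0.2858, 1.7449, -0.0003, 1.6841, -1.2201] w 1.0 gf 0.0 F [-0.0938, 0.4888, 0.4825]
p [0.4841, 0.1316, 0.3405] target [0.5126, 0.0968, 0.2841] rotvec(tool) [0.4014, -0.3036, -0.8047]
shift now axes [-0.0359, -0.0271, 0.0564] shift target axes [0.0029, -0.0139, 0.0707]
```

```bash
python3 plan.py left -0.10 0.0171 42; python3 plan.py left -0.10 0.0171 62
```

```text
t 1.825 j [0.1171, -0.2858, 1.7449, -0.0003, 1.6841, -1.2201] w 1.0 gf 0.0 F [-0.0938, 0.4888, 0.4825]
p [0.4841, 0.1316, 0.3405] target [0.5126, 0.0968, 0.2841] rotvec(tool) [-0.3225, -0.5032, 2.1135]
shift now axes [-0.0359, -0.0271, 0.0564] shift target axes [-0.005, 0.0133, 0.0707]
t 1.825 j [0.1171, -0.2858, 1.7449, -0.0003, 1.6841, -1.2201] w 1.0 gf 0.0 F [-0.0938, 0.4888, 0.4825]
p [0.4841, 0.1316, 0.3405] target [0.5126, 0.0968, 0.2841] rotvec(tool) [-0.2283, -0.5178, 1.8135]
shift now axes [-0.0359, -0.0271, 0.0564] shift target axes [-0.0088, 0.0112, 0.0707]
```

```bash
echo '[[1,[0,0,0],[-0.0269,-0.0419,0.1761]],[1,[0,0,0],[-0.0269,-0.0419,0.1761]],[1,[0,0,0],[-0.0269,-0.0419,0.1761]],[1,[0,0,0],[-0.0269,-0.0419,0.1761]],[1,[0,0,0],[-0.0269,-0.0419,0.1761]]]' | python3 shift.py >/dev/null; echo '[[1,[0,0,0],[-0.0269,-0.0419,0.1761]],[1,[0,0,0],[-0.0269,-0.0419,0.1761]],[1,[0,0,0],[-0.0269,-0.0419,0.1761]],[1,[0,0,0],[-0.0269,-0.0419,0.1761]],[1,[0,0,0],[-0.0269,-0.0419,0.1761]]]' | python3 shift.py>/dev/null; echo '[[1,[0,0,0],[-0.0269,-0.0419,0.1761]],[1,[0,0,0],[-0.0269,-0.0419,0.1761]],[1,[0,0,0],[0,0,0]]]' | python3 shift.py;python3 plan.py left -0.10 0.0171 42
```

```text
time: 3.45
tool_pos: [0.4823, 0.1353, 0.3407]
tool_rot: [0.217, 0.902, 0.357, 0.106]
contact_force: [0.5, 1.3, 0.2]
gripper_width: 1.001
grasp_force: 0.0
t 3.45 j [0.3584, -0.4277, 1.9052, -0.4344, 1.4396, 1.1844] w 1.001 gf 0.0 F [0.4804, 1.3252, 0.2268]
p [0.4823, 0.1353, 0.3407] target [0.5126, 0.0968, 0.2841] rotvec(tool) [-0.001, -0.0047, 0.0085]
shift now axes [-0.0068, 0.0168, 0.0726] shift target axes [-0.0063, 0.0168, 0.0727]
```

In the tool's units: 0.03 m is 0.48, 0.0168 m is 0.2688.

```bash
echo '[[1,[-0.104,0.2688,0.48],[0,-0.005,0.0085]],[1,[0,0,0.48],[0,0,0]],[1,[0,0,0.16],[0,0,0]],[1,[0,0,0],[0,0,0]]]' | python3 shift.py;python3 plan.py left -0.10 0.0171 42
python3 - <<'E'
from h import *
c=manip.camera_params("wrist"); im=manip.grab_frame("wrist")
im=np.clip((im/255.)**.6*255,0,255).astype(np.uint8)[:,:,::-1].copy()
q=np.load("st.npy"); p=proj(cyl(q[:3],"left",q[4]),c); o,d=leg(q[:3],"left")
g=proj([manip.state()["tool_pos"]-0*d],c)[0]; print(proj([footpt(q[:3],"left",q[4])],c),g)
im=cv2.resize(im,(800,600),interpolation=cv2.INTER_CUBIC)
for u,v in p*800/560: cv2.circle(im,(int(u),int(v)),1,(0,255,255),-1)
cv2.imwrite("pics/w1.png",im)
E
```

```text
time: 3.95
tool_pos: [0.512, 0.0961, 0.2867]
tool_rot: [0.218, 0.905, 0.351, 0.105]
contact_force: [0.0, -0.0, 0.1]
gripper_width: 1.002
grasp_force: 0.0
t 3.95 j [0.2561, -0.3833, 1.961, -0.4229, 1.3118, 1.1444] w 1.002 gf 0.0 F [0.0052, -0.0097, 0.0909]
p [0.512, 0.0961, 0.2867] target [0.5126, 0.0968, 0.2841] rotvec(tool) [-0.0005, 0.0016, -0.0032]
shift now axes [0.0008, -0.0013, 0.0023] shift target axes [0.0008, -0.0013, 0.0023]
[[275.83760048 202.70756568]] [278.6783752  270.77529363]
```

View pics/w1.png

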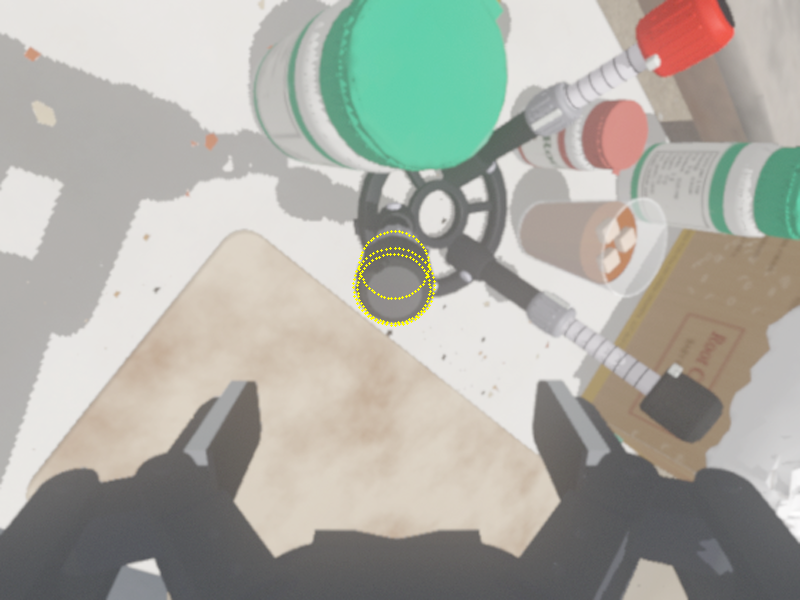

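The overlay sits on the left foot (centre about (394,290)), and the fingers straddle it. The red foot is at (685,33) and the right foot at (682,405). Next is the approach.

```bash
echo '[[1,[0.0128,-0.0208,0.8],[0,0.0015,-0.003]],[1,[0,0,0.8],[0,0,0]],[1,[0,0,0.608],[0,0,0]],[1,[0,0,0],[0,0,0]],[1,[0,0,0],[0,0,0]]]' | python3 shift.py;python3 plan.py left 0.036 0.0171 42
```

```text
time: 4.62
tool_pos: [0.5607, 0.0541, 0.1673]
tool_rot: [0.218, 0.904, 0.352, 0.107]
contact_force: [0.7, 0.4, 0.4]
gripper_width: 1.001
grasp_force: 0.0
t 4.625 j [0.1462, -0.2097, 2.0265, -0.4374, 1.0434, 1.1436] w 1.001 gf 0.0 F [0.6973, 0.4011, 0.3742]
p [0.5607, 0.0541, 0.1673] target [0.5594, 0.0533, 0.164] rotvec(tool) [0.0023, -0.0033, -0.0019]
shift now axes [-0.0016, -0.0018, 0.0027] shift target axes [-0.0016, -0.0018, 0.0027]
```

In the tool's units: 0.0027 m is 0.0432, -0.0018 m is -0.0288.

```bash
echo '[[1,[-0.0256,-0.0288,0.0432],[0,0,0]],[0.7,[0,0,0],[0,0,0]],[0,[0,0,0],[0,0,0]],[0,[0,0,0],[0,0,0]],[0,[0,0,0],[0,0,0]]]' | python3 shift.py;echo '[[0,[0,0,0],[0,0,0]],[0,[0,0,0],[0,0,0]]]' | python3 shift.py; python3 plan.py left 0.036 0.0171 42
```

```text
time: 5.25
tool_pos: [0.5591, 0.0524, 0.163]
tool_rot: [0.219, 0.904, 0.351, 0.107]
contact_force: [-0.9, -1.7, 6.1]
gripper_width: 0.493
grasp_force: 61.5
time: 5.5
tool_pos: [0.5592, 0.0524, 0.163]
tool_rot: [0.219, 0.904, 0.351, 0.107]
contact_force: [-2.0, -2.5, 5.1]
gripper_width: 0.492
grasp_force: 61.5
t 5.5 j [0.1437, -0.209, 2.0333, -0.4397, 1.0373, 1.1455] w 0.492 gf 61.5 F [-2.0284, -2.4975, 5.0667]
p [0.5592, 0.0524, 0.163] target [0.5594, 0.0533, 0.164] rotvec(tool) [0.0024, -0.0013, -0.0021]
shift now axes [0.0009, -0.0001, -0.0011] shift target axes [0.0009, -0.0001, -0.0011]
```

```bash
echo '[[0,[0,0,0],[0,0,-0.1]],[0,[0,0,0],[0,0,-0.1]],[0,[0,0,0],[0,0,-0.1]],[0,[0,0,0],[0,0,-0.1]],[0,[0,0,0],[0,0,-0.1]]]' | python3 shift.py;echo '[[0,[0,0,0],[0,0,-0.1]],[0,[0,0,0],[0,0,-0.1]],[0,[0,0,0],[0,0,-0.1]],[0,[0,0,0],[0,0,-0.1]],[0,[0,0,0],[0,0,-0.08]]]' | python3 shift.py; echo '[[0,[0,0,0],[0,0,0]],[0,[0,0,0],[0,0,0]]]' | python3 shift.py; python3 plan.py left 0.036 0.0171 42
python3 - <<'E'
from h import *
m=manip.state(); print(rot(m["tool_rot"]).inv().apply(m["ft_torque"]),rot(m["tool_rot"]).inv().apply(m["contact_force"]))
E
```

```text
time: 6.12
tool_pos: [0.5591, 0.0524, 0.163]
tool_rot: [0.238, 0.788, 0.565, 0.049]
contact_force: [-0.8, -2.3, 5.0]
gripper_width: 0.494
grasp_force: 61.6
time: 6.75
tool_pos: [0.5593, 0.0523, 0.1626]
tool_rot: [0.243, 0.632, 0.736, -0.009]
contact_force: [1.3, -2.5, 3.0]
gripper_width: 0.5
grasp_force: 61.2
time: 7.0
tool_pos: [0.5592, 0.0523, 0.1624]
tool_rot: [0.243, 0.632, 0.736, -0.009]
contact_force: [1.8, -4.3, 4.3]
gripper_width: 0.496
grasp_force: 61.0
t 7.0 j [0.1436, -0.2084, 2.0339, -0.4401, 1.0359, 0.1662] w 0.496 gf 61.0 F [1.828, -4.2674, 4.3277]
p [0.5592, 0.0523, 0.1624] target [0.5594, 0.0533, 0.164] rotvec(tool) [0.0031, -0.0001, 0.9779]
shift now axes [0.0003, 0.0008, -0.0016] shift target axes [0.0009, 0.0002, -0.0017]
[-0.42335582 -0.5931836  -0.18981587] [-5.69718618  2.12770715 -1.8156007 ]
```

```bash
echo '[[0,[0,0,-0.032],[0,0,0]],[0,[0,0,-0.032],[0,0,0]],[0,[0,0,-0.032],[0,0,0]],[0,[0,0,0],[0,0,0]]]' | python3 shift.py; python3 plan.py left 0.036 0.0171 42
```

```text
time: 7.5
tool_pos: [0.5572, 0.0541, 0.1674]
tool_rot: [0.243, 0.632, 0.736, -0.009]
contact_force: [4.4, -5.7, 2.5]
gripper_width: 0.497
grasp_force: 61.2
t 7.5 j [0.148, -0.2178, 2.0332, -0.4389, 1.0467, 0.1654] w 0.497 gf 61.2 F [4.3602, -5.6533, 2.4823]
p [0.5572, 0.0541, 0.1674] target [0.5594, 0.0533, 0.164] rotvec(tool) [0.0034, -0.0002, 0.9781]
shift now axes [0.0004, 0.0009, 0.004] shift target axes [0.0009, 0.0002, 0.004]
```

```bash
echo '[[0,[0,0,-0.064],[0,0,0]],[0,[0,0,-0.064],[0,0,0]],[0,[0,0,-0.064],[0,0,0]],[0,[0,0,-0.064],[0,0,0]],[0,[0,0,-0.064],[0,0,0]]]' | python3 shift.py;echo '[[0,[0,0,-0.064],[0,0,0]],[0,[0,0,-0.064],[0,0,0]],[0,[0,0,-0.032],[0,0,0]],[0,[0,0,0],[0,0,0]]]' | python3 shift.py; python3 plan.py left 0.036 0.0526 42
python3 - <<'E'
from h import *
for n in("top","scene"): cv2.imwrite(f"pics/{n}2.png",manip.grab_frame(n)[:,:,::-1])
t=cv2.imread("pics/top2.png")[125:290,200:420]; s=cv2.imread("pics/scene2.png")[145:305,195:405]
k=lambda a:cv2.resize(np.clip((a/255.)**.6*255,0,255).astype(np.uint8),(400,300),interpolation=cv2.INTER_CUBIC)
cv2.imwrite("pics/c2.png",np.hstack([k(t),k(s)]))
E
```

```text
time: 8.12
tool_pos: [0.5503, 0.0604, 0.1848]
tool_rot: [0.243, 0.632, 0.736, -0.009]
contact_force: [7.3, -6.0, -0.1]
gripper_width: 0.496
grasp_force: 61.3
time: 8.62
tool_pos: [0.5468, 0.0637, 0.1939]
tool_rot: [0.243, 0.632, 0.736, -0.009]
contact_force: [4.8, -4.7, 2.2]
gripper_width: 0.499
grasp_force: 61.4
t 8.625 j [0.1716, -0.2641, 2.0253, -0.4328, 1.1056, 0.1631] w 0.499 gf 61.4 F [4.8185, -4.7082, 2.233]
p [0.5468, 0.0637, 0.1939] target [0.5472, 0.0647, 0.1954] rotvec(tool) [0.0034, -0.0001, 0.9781]
shift now axes [0.0003, 0.001, -0.0015] shift target axes [0.001, 0.0003, -0.0015]
```

View pics/c2.png

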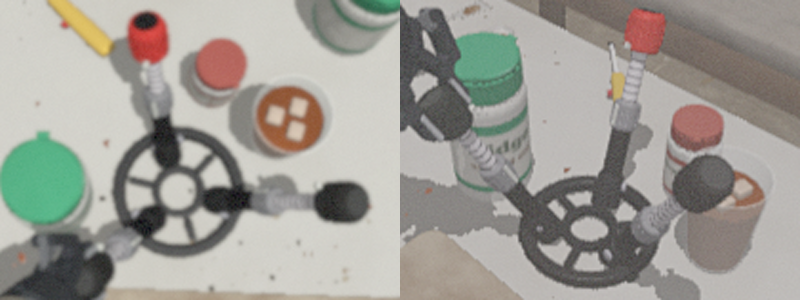

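The left leg has extended (the inner tube is visible around (490,160)), and the stand and bottles haven't moved. Now I'll lock it.

```bash
echo '[[0,[0,0,0],[0,0,0.1]],[0,[0,0,0],[0,0,0.1]],[0,[0,0,0],[0,0,0.1]],[0,[0,0,0],[0,0,0.1]],[0,[0,0,0],[0,0,0.1]]]' | python3 shift.py >/dev/null;echo '[[0,[0,0,0],[0,0,0.1]],[0,[0,0,0],[0,0,0.1]],[0,[0,0,0],[0,0,0.1]],[0,[0,0,0],[0,0,0.1]],[0,[0,0,0],[0,0,0.1]]]' | python3 shift.py; echo '[[0,[0,0,0],[0,0,0.02]],[0,[0,0,0],[0,0,0.01]],[0,[0,0,0],[0,0,0]]]' | python3 shift.py; python3 plan.py left 0.036 0.0526 42
python3 - <<'E'
from h import *
m=manip.state(); print(rot(m["tool_rot"]).inv().apply(m["ft_torque"]),rot(m["tool_rot"]).inv().apply(m["contact_force"]))
E
```

```text
time: 9.98
tool_pos: [0.5468, 0.0636, 0.1939]
tool_rot: [0.218, 0.908, 0.341, 0.109]
contact_force: [4.7, -5.2, 3.1]
gripper_width: 0.496
grasp_force: 61.4
time: 10.35
tool_pos: [0.5466, 0.064, 0.1937]
tool_rot: [0.216, 0.912, 0.33, 0.112]
contact_force: [3.3, -3.7, 2.9]
gripper_width: 0.496
grasp_force: 60.8
t 10.35 j [0.1723, -0.2641, 2.0255, -0.4331, 1.106, 1.1907] w 0.496 gf 60.8 F [3.2908, -3.6644, 2.9315]
p [0.5466, 0.064, 0.1937] target [0.5472, 0.0647, 0.1954] rotvec(tool) [0.0027, -0.0014, -0.0487]
shift now axes [0.001, 0.0006, -0.0015] shift target axes [0.001, 0.0006, -0.0015]
[-0.94486914  0.24439099 -1.54058968] [ 0.28430997  5.71821248 -0.26964524]
```

```bash
echo '[[0,[0,0,0],[0,0,-0.035]],[0,[0,0,0],[0,0,0]],[1,[0,0,0],[0,0,0]],[1,[0,0,0],[0,0,0]],[1,[0,0,0],[0,0,0]]]' | python3 shift.py;echo '[[1,[0,0,-0.32],[0,0,0]],[1,[0,0,-0.8],[0,0,0]],[1,[0,0,-0.8],[0,0,0]],[1,[0,0,-0.8],[0,0,0]],[1,[0,0,0],[0,0,0]]]' | python3 shift.py; python3 plan.py right -0.12 0.0752 20;  python3 plan.py right -0.12 0.0752 60; python3 plan.py right -0.12 0.0752 90; python3 plan.py right -0.12 0.0752 200
```

```text
time: 10.98
tool_pos: [0.5453, 0.0644, 0.1923]
tool_rot: [0.216, 0.907, 0.345, 0.107]
contact_force: [-0.7, 0.1, 0.0]
gripper_width: 1.004
grasp_force: 0.0
time: 11.6
tool_pos: [0.4881, 0.12, 0.3488]
tool_rot: [0.217, 0.906, 0.345, 0.112]
contact_force: [-0.0, 0.6, 0.2]
gripper_width: 1.003
grasp_force: 0.0
t 11.6 j [0.3223, -0.4388, 1.9009, -0.4282, 1.4331, 1.1726] w 1.003 gf 0.0 F [-0.0226, 0.5539, 0.2074]
p [0.4881, 0.12, 0.3488] target [0.6024, -0.2575, 0.353] rotvec(tool) [0.8295, 0.1683, 0.5136]
shift now axes [-0.1697, 0.3202, 0.1558] shift target axes [0.021, 0.3579, -0.1645]
t 11.6 j [0.3223, -0.4388, 1.9009, -0.4282, 1.4331, 1.1726] w 1.003 gf 0.0 F [-0.0226, 0.5539, 0.2074]
p [0.4881, 0.12, 0.3488] target [0.6024, -0.2575, 0.353] rotvec(tool) [0.7102, 0.4437, -0.1604]
shift now axes [-0.1697, 0.3202, 0.1558] shift target axes [-0.2192, 0.2837, -0.1645]
t 11.6 j [0.3223, -0.4388, 1.9009, -0.4282, 1.4331, 1.1726] w 1.003 gf 0.0 F [-0.0226, 0.5539, 0.2074]
p [0.4881, 0.12, 0.3488] target [0.6024, -0.2575, 0.353] rotvec(tool) [0.5629, 0.6447, -0.7139]
shift now axes [-0.1697, 0.3202, 0.1558] shift target axes [-0.3399, 0.114, -0.1645]
t 11.6 j [0.3223, -0.4388, 1.9009, -0.4282, 1.4331, 1.1726] w 1.003 gf 0.0 F [-0.0226, 0.5539, 0.2074]
p [0.4881, 0.12, 0.3488] target [0.6024, -0.2575, 0.353] rotvec(tool) [-0.2203, 1.0857, -2.4003]
shift now axes [-0.1697, 0.3202, 0.1558] shift target axes [-0.021, -0.3579, -0.1645]
```

```bash
python3 plan.py right -0.12 0.0752 52
```

```text
t 11.6 j [0.3223, -0.4388, 1.9009, -0.4282, 1.4331, 1.1726] w 1.003 gf 0.0 F [-0.0226, 0.5539, 0.2074]
p [0.4881, 0.12, 0.3488] target [0.6024, -0.2575, 0.353] rotvec(tool) [0.7411, 0.3879, -0.0169]
shift now axes [-0.1697, 0.3202, 0.1558] shift target axes [-0.1736, 0.3137, -0.1645]
```

In the tool's units: 0.0448 m is 0.7168, -0.0248 m is -0.3968.

```bash
echo '[[1,[0,0,0],[0.1482,0.0776,-0.0034]],[1,[0,0,0],[0.1482,0.0776,-0.0034]],[1,[0,0,0],[0.1482,0.0776,-0.0034]],[1,[0,0,0],[0.1482,0.0776,-0.0034]],[1,[0,0,0],[0.1482,0.0776,-0.0034]]]' | python3 shift.py; echo '[[1,[-0.3968,0.7168,-0.376],[0,0,0]],[1,[-0.3968,0.7168,-0.376],[0,0,0]],[1,[-0.3968,0.7168,-0.376],[0,0,0]],[1,[-0.3968,0.7168,-0.376],[0,0,0]]]' | python3 shift.py; echo '[[1,[-0.3968,0.7168,-0.376],[0,0,0]],[1,[-0.3968,0.7168,-0.376],[0,0,0]],[1,[-0.3968,0.7168,-0.376],[0,0,0]],[1,[0,0,0],[0,0,0]]]' | python3 shift.py; python3 plan.py right -0.12 0.0752 52
```

```text
time: 12.22
tool_pos: [0.4873, 0.118, 0.3427]
tool_rot: [-0.195, 0.883, 0.402, 0.143]
contact_force: [0.2, 0.1, -0.9]
gripper_width: 1.001
grasp_force: 0.0
time: 12.72
tool_pos: [0.5523, -0.0993, 0.3441]
tool_rot: [-0.193, 0.884, 0.401, 0.143]
contact_force: [0.6, -0.8, 0.9]
gripper_width: 1.001
grasp_force: 0.0
time: 13.22
tool_pos: [0.6009, -0.2626, 0.3435]
tool_rot: [-0.194, 0.885, 0.399, 0.142]
contact_force: [-0.2, 0.5, -0.7]
gripper_width: 1.0
grasp_force: 0.0
t 13.225 j [-0.7044, 0.1804, 1.3434, 0.44, 1.8382, 0.0887] w 1.0 gf 0.0 F [-0.1529, 0.5347, -0.7255]
p [0.6009, -0.2626, 0.3435] target [0.6024, -0.2575, 0.353] rotvec(tool) [-0.0062, 0.0061, -0.0119]
shift now axes [0.0083, -0.0041, -0.006] shift target axes [0.0084, -0.004, -0.0059]
```

In the tool's units: 0.014 m is 0.224, 0.0084 m is 0.1344.

```bash
echo '[[1,[0.1344,-0.064,0.224],[-0.006,0.006,-0.012]],[1,[0,0,0],[0,0,0]],[1,[0,0,0],[0,0,0]]]' | python3 shift.py; python3 plan.py right -0.10 0.0752 52
python3 - <<'E'
from h import *
c=manip.camera_params("wrist"); im=manip.grab_frame("wrist")
cv2.imwrite("pics/w3raw.png",im[:,:,::-1]); np.save("w3c.npy",c,allow_pickle=True)
im=np.clip((im/255.)**.6*255,0,255).astype(np.uint8)[:,:,::-1].copy()
q=np.load("st.npy"); 
im=cv2.resize(im,(800,600),interpolation=cv2.INTER_CUBIC)
for n,s in (("right",q[5]),("left",q[3]),("red",q[3])):
  for u,v in proj(cyl(q[:3],n,s),c)*800/560: cv2.circle(im,(int(u),int(v)),1,(0,255,255),-1)
cv2.imwrite("pics/w3.png",im)
E
```

```text
time: 13.6
tool_pos: [0.6045, -0.2433, 0.3402]
tool_rot: [-0.19, 0.881, 0.407, 0.148]
contact_force: [0.7, 0.1, -0.1]
gripper_width: 0.998
grasp_force: 0.0
t 13.6 j [-0.6812, 0.1569, 1.375, 0.4476, 1.8112, 0.0873] w 0.998 gf 0.0 F [0.7014, 0.1268, -0.1457]
p [0.6045, -0.2433, 0.3402] target [0.6045, -0.2483, 0.3354] rotvec(tool) [0.0031, 0.0014, 0.0087]
shift now axes [-0.0053, 0.004, 0.0019] shift target axes [-0.0052, 0.0041, 0.0019]
```

View pics/w3.png

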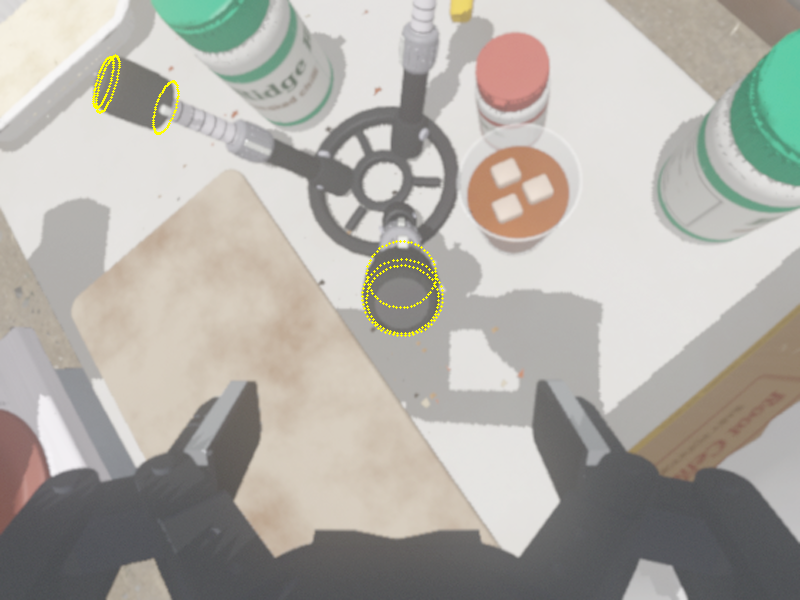

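The overlay matches the right foot (centre about (402,290)), and the left foot at its new length also agrees (end face at about (107,83)). Next I'll approach the right foot.

```bash
echo '[[1,[-0.0832,0.0656,0.64],[0.003,0.001,0.009]],[1,[0,0,0.64],[0,0,0]],[1,[0,0,0],[0,0,0]],[1,[0,0,0],[0,0,0]]]' | python3 shift.py;python3 plan.py right 0.036 0.0752 52
```

```text
time: 14.15
tool_pos: [0.6135, -0.2147, 0.268]
tool_rot: [-0.191, 0.883, 0.403, 0.148]
contact_force: [0.5, -0.7, 0.5]
gripper_width: 0.998
grasp_force: 0.0
t 14.15 j [-0.6402, 0.1697, 1.4797, 0.4474, 1.6878, 0.0828] w 0.998 gf 0.0 F [0.4613, -0.6871, 0.5124]
p [0.6135, -0.2147, 0.268] target [0.6188, -0.1861, 0.2153] rotvec(tool) [0.0026, -0.0002, -0.0007]
shift now axes [0.0002, -0.0017, 0.0602] shift target axes [0.0002, -0.0016, 0.0602]
```

```bash
echo '[[1,[0,-0.0256,0.48],[0.002,0,0]],[1,[0,0,0.48],[0,0,0]],[1,[0,0,0],[0,0,0]],[1,[0,0,0],[0,0,0]]]' | python3 shift.py;python3 plan.py right 0.036 0.0752 52
```

```text
time: 14.65
tool_pos: [0.619, -0.1871, 0.2161]
tool_rot: [-0.191, 0.883, 0.403, 0.148]
contact_force: [0.2, -0.4, 0.4]
gripper_width: 1.0
grasp_force: 0.0
t 14.65 j [-0.602, 0.1838, 1.5515, 0.4522, 1.5945, 0.0798] w 1.0 gf 0.0 F [0.2356, -0.4208, 0.3622]
p [0.619, -0.1871, 0.2161] target [0.6188, -0.1861, 0.2153] rotvec(tool) [0.002, -0.0004, -0.0008]
shift now axes [0.0002, -0.0007, 0.0011] shift target axes [0.0002, -0.0007, 0.0011]
```

Careful with the scale: shifts go in shares of 62.5 mm. That gives: -0.0007 m is -0.0112.

```bash
echo '[[0.7,[0,-0.0112,0],[0.002,0,0]],[0,[0,0,0],[0,0,0]],[0,[0,0,0],[0,0,0]],[0,[0,0,0],[0,0,0]],[0,[0,0,0],[0,0,0]]]' | python3 shift.py;python3 plan.py right 0.036 0.0752 52; echo '[[0,[0,0,0],[0,0,-0.1]],[0,[0,0,0],[0,0,-0.1]],[0,[0,0,0],[0,0,-0.1]],[0,[0,0,0],[0,0,-0.1]],[0,[0,0,0],[0,0,-0.1]]]' | python3 shift.py; echo '[[0,[0,0,0],[0,0,-0.1]],[0,[0,0,0],[0,0,-0.1]],[0,[0,0,0],[0,0,-0.1]],[0,[0,0,0],[0,0,-0.1]],[0,[0,0,0],[0,0,-0.08]]]' | python3 shift.py >/dev/null; echo '[[0,[0,0,0],[0,0,0]],[0,[0,0,0],[0,0,0]]]' | python3 shift.py; python3 plan.py right 0.036 0.0752 52
```

```text
time: 15.28
tool_pos: [0.6176, -0.1859, 0.2149]
tool_rot: [-0.193, 0.882, 0.403, 0.146]
contact_force: [-3.5, -0.1, 6.0]
gripper_width: 0.496
grasp_force: 61.2
t 15.275 j [-0.6015, 0.1836, 1.5541, 0.4521, 1.5971, 0.0799] w 0.496 gf 61.2 F [-3.4635, -0.0916, 5.9891]
p [0.6176, -0.1859, 0.2149] target [0.6188, -0.1861, 0.2153] rotvec(tool) [-0.0029, 0.0001, -0.0016]
shift now axes [0.0008, 0.001, -0.0004] shift target axes [0.0008, 0.001, -0.0004]
time: 15.9
tool_pos: [0.6176, -0.186, 0.2147]
tool_rot: [-0.151, 0.755, 0.61, 0.19]
contact_force: [-3.5, -1.4, 4.3]
gripper_width: 0.498
grasp_force: 61.3
time: 16.77
tool_pos: [0.6177, -0.1854, 0.2135]
tool_rot: [-0.102, 0.589, 0.771, 0.22]
contact_force: [-1.3, 0.5, 0.7]
gripper_width: 0.492
grasp_force: 60.6
t 16.775 j [-0.601, 0.1847, 1.5554, 0.4523, 1.5953, -0.8997] w 0.492 gf 60.6 F [-1.3063, 0.4874, 0.7333]
p [0.6177, -0.1854, 0.2135] target [0.6188, -0.1861, 0.2153] rotvec(tool) [-0.0032, -0.0017, 0.9774]
shift now axes [-0.0001, 0.0013, -0.0018] shift target axes [0.001, 0.0009, -0.0018]
```

In the tool's units: 0.003 m is 0.048, 0.002 m is 0.032.

```bash
echo '[[0,[0,0,0.032],[0,0,0]],[0,[0,0,0.048],[0,0,0]],[0,[0,0,0],[0,0,0]]]' | python3 shift.py; echo '[[0,[0,0,0.064],[0,0,0]],[0,[0,0,0.064],[0,0,0]],[0,[0,0,0.064],[0,0,0]],[0,[0,0,0.064],[0,0,0]],[0,[0,0,0],[0,0,0]]]' | python3 shift.py;python3 plan.py right 0.036 0.0526 52
```

```text
time: 17.15
tool_pos: [0.6182, -0.1829, 0.2086]
tool_rot: [-0.102, 0.589, 0.771, 0.22]
contact_force: [-0.1, 1.4, -0.5]
gripper_width: 0.493
grasp_force: 60.7
time: 17.77
tool_pos: [0.6198, -0.1754, 0.1943]
tool_rot: [-0.102, 0.589, 0.771, 0.22]
contact_force: [1.6, 0.9, -1.7]
gripper_width: 0.496
grasp_force: 60.9
t 17.775 j [-0.5867, 0.1941, 1.5778, 0.4554, 1.561, -0.9014] w 0.496 gf 60.9 F [1.5566, 0.9197, -1.689]
p [0.6198, -0.1754, 0.1943] target [0.6212, -0.1757, 0.1954] rotvec(tool) [-0.0033, -0.0023, 0.9778]
shift now axes [-0.0002, 0.0014, -0.0009] shift target axes [0.001, 0.001, -0.0009]
```

```bash
echo '[[0,[0,0,0],[0,0,0.1]],[0,[0,0,0],[0,0,0.1]],[0,[0,0,0],[0,0,0.1]],[0,[0,0,0],[0,0,0.1]],[0,[0,0,0],[0,0,0.1]]]' | python3 shift.py >/dev/null;echo '[[0,[0,0,0],[0,0,0.1]],[0,[0,0,0],[0,0,0.1]],[0,[0,0,0],[0,0,0.1]],[0,[0,0,0],[0,0,0.1]],[0,[0,0,0],[0,0,0.1]]]' | python3 shift.py; echo '[[0,[0,0,0],[0,0,0.02]],[0,[0,0,0],[0,0,0.01]],[0,[0,0,0],[0,0,0]]]' | python3 shift.py; python3 plan.py right 0.036 0.0526 52
python3 - <<'E'
from h import *
m=manip.state(); print(rot(m["tool_rot"]).inv().apply(m["ft_torque"]),rot(m["tool_rot"]).inv().apply(m["contact_force"]))
E
```

```text
time: 19.02
tool_pos: [0.6199, -0.1752, 0.1944]
tool_rot: [-0.196, 0.887, 0.393, 0.144]
contact_force: [2.4, 2.5, -1.3]
gripper_width: 0.495
grasp_force: 60.9
time: 19.4
tool_pos: [0.619, -0.1753, 0.1941]
tool_rot: [-0.198, 0.892, 0.381, 0.141]
contact_force: [-2.1, 1.6, -3.5]
gripper_width: 0.493
grasp_force: 61.2
t 19.4 j [-0.5869, 0.1939, 1.5783, 0.4544, 1.5629, 0.1274] w 0.493 gf 61.2 F [-2.0737, 1.609, -3.5438]
p [0.619, -0.1753, 0.1941] target [0.6212, -0.1757, 0.1954] rotvec(tool) [-0.0058, 0.0008, -0.0513]
shift now axes [0.0016, 0.0015, -0.0011] shift target axes [0.0016, 0.0016, -0.0011]
[-0.27943953 -0.29063206 -1.44382735] [-1.80867418 -1.66867037  3.65949305]
```

Torque is 1.44 N·m against the stop, so the right foot is fully home. I'll release it, back off and retreat to a clear view.

```bash
echo '[[0,[0,0,0],[0,0,-0.035]],[0,[0,0,0],[0,0,0]],[1,[0,0,0],[0,0,0]],[1,[0,0,0],[0,0,0]],[1,[0,0,0],[0,0,0]]]' | python3 shift.py;echo '[[1,[0,0,-0.32],[0,0,0]],[1,[0,0,-0.8],[0,0,0]],[1,[0,0,-0.8],[0,0,0]],[1,[0,0,-0.8],[0,0,0]],[1,[-0.48,0.32,-0.48],[0,0,0]]]' | python3 shift.py;  echo '[[1,[-0.64,0.32,-0.48],[0,0,0]],[1,[-0.64,0.32,-0.48],[0,0,0]],[1,[-0.64,0.32,-0.48],[0,0,0]],[1,[0,0,0],[0,0,0]],[1,[0,0,0],[0,0,0]]]' | python3 shift.py
python3 - <<'E'
from h import *
for n in("top","scene","wrist"):
    c=manip.camera_params(n); np.save(f"c_{n}.npy",c,allow_pickle=True); cv2.imwrite(f"pics/{n}4.png",manip.grab_frame(n)[:,:,::-1])
q=np.load("st.npy")
def k(n,r,sz):
    a=cv2.imread(f"pics/{n}4.png"); a=np.clip((a/255.)**.6*255,0,255).astype(np.uint8)
    y0,y1,x0,x1=r; f=sz[0]/(x1-x0)
    return cv2.resize(a[y0:y1,x0:x1],sz,interpolation=cv2.INTER_CUBIC)
cv2.imwrite("pics/c4.png",np.vstack([np.hstack([k("top",(125,290,200,420),(400,300)),k("scene",(145,305,195,405),(400,300))]),np.hstack([k("wrist",(0,420,0,560),(400,300)),k("scene",(0,420,0,560),(400,300))])]))
E
```

```text
time: 20.02
tool_pos: [0.6203, -0.1764, 0.1961]
tool_rot: [-0.194, 0.886, 0.396, 0.145]
contact_force: [-0.3, 0.8, -0.3]
gripper_width: 1.001
grasp_force: 0.0
time: 20.65
tool_pos: [0.596, -0.3005, 0.3621]
tool_rot: [-0.19, 0.885, 0.398, 0.147]
contact_force: [0.7, -0.8, -0.4]
gripper_width: 1.0
grasp_force: 0.0
time: 21.28
tool_pos: [0.5541, -0.455, 0.3718]
tool_rot: [-0.194, 0.886, 0.396, 0.145]
contact_force: [0.6, 0.2, 0.5]
gripper_width: 0.997
grasp_force: 0.0
```

View pics/c4.png

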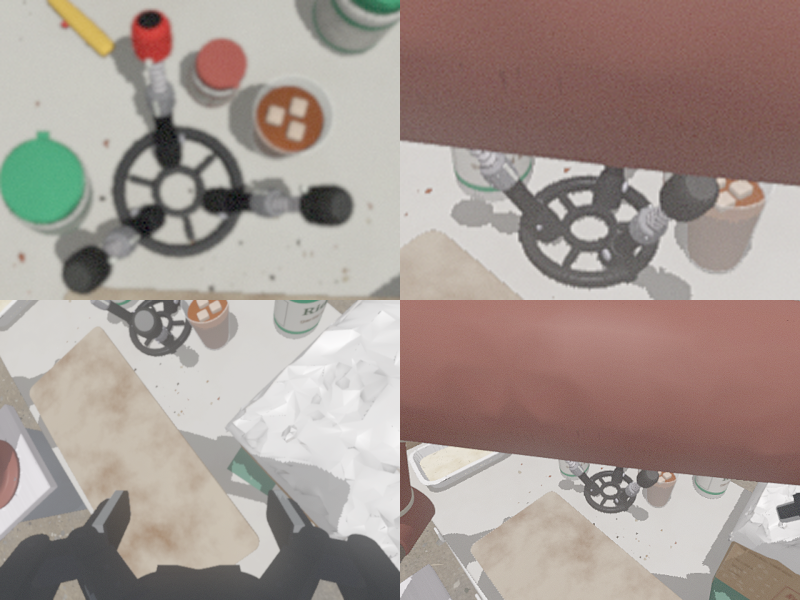

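Run:
```python
from h import *
m=manip.state(); q=rot(m["tool_rot"]).inv()
print(q.apply(np.array([.38,.25,.43])-m["tool_pos"]), m["joint_pos"])
```

```text
[ 0.3665681  -0.57446448  0.25397097] [-0.93039764  0.39439772  1.04250047  0.40394136  2.00712194 -0.08649124]
```

```bash
A='x'; echo '[[1,[0.4192,-0.656,0.2896],[0,0,0]],[1,[0.4192,-0.656,0.2896],[0,0,0]],[1,[0.4192,-0.656,0.2896],[0,0,0]],[1,[0.4192,-0.656,0.2896],[0,0,0]],[1,[0.4192,-0.656,0.2896],[0,0,0]]]' | python3 shift.py | grep -E "pos|force"; echo '[[1,[0.4192,-0.656,0.2896],[0,0,0]],[1,[0.4192,-0.656,0.2896],[0,0,0]],[1,[0.4192,-0.656,0.2896],[0,0,0]],[1,[0.4192,-0.656,0.2896],[0,0,0]],[1,[0.4192,-0.656,0.2896],[0,0,0]]]' | python3 shift.py| grep -E "pos|force"; echo '[[1,[0.4192,-0.656,0.2896],[0,0,0]],[1,[0.4192,-0.656,0.2896],[0,0,0]],[1,[0.4192,-0.656,0.2896],[0,0,0]],[1,[0.4192,-0.656,0.2896],[0,0,0]],[1,[0,0,0],[0,0,0]]]' | python3 shift.py
python3 - <<'E'
from h import *
print(manip.state()["joint_pos"])
for n in("top","scene"): cv2.imwrite(f"pics/{n}5.png",manip.grab_frame(n)[:,:,::-1])
t=cv2.imread("pics/top5.png")[125:290,200:420]; s=cv2.imread("pics/scene5.png")[145:305,195:405]
k=lambda a:cv2.resize(np.clip((a/255.)**.6*255,0,255).astype(np.uint8),None,fx=2,fy=2,interpolation=cv2.INTER_CUBIC)
t,s=k(t),k(s); h=max(len(t),len(s)); s=cv2.copyMakeBorder(s,0,h-len(s),0,0,cv2.BORDER_CONSTANT); t=cv2.copyMakeBorder(t,0,h-len(t),0,0,cv2.BORDER_CONSTANT)
# stack vertically the left-foot/red/right-foot enlargements from both views
I=[cv2.imread("pics/top5.png"),cv2.imread("pics/scene5.png")]
q=np.load("st.npy");rows=[]
for im,c in zip(I,(manip.camera_params("top"),manip.camera_params("scene"))):
    r=[]
    for n in("red","left","right"):
        P=cyl(q[:3],n,q[3]);p=proj(P,c);u,v=np.round(p.mean(0)).astype(int);print(n,u,v)
        a=cv2.resize(np.clip((im[v-22:v+22,u-22:u+22]/255.)**.5*255,0,255).astype(np.uint8),(264,264),interpolation=cv2.INTER_CUBIC)
        r.append(a)
    rows.append(np.hstack(r))
cv2.imwrite("pics/c5.png",np.vstack(rows))
E
```

```text
tool_pos: [0.4918, -0.2006, 0.3925]
contact_force: [0.3, -0.4, 0.6]
grasp_force: 0.0
tool_pos: [0.4292, 0.0502, 0.4136]
contact_force: [0.2, 0.9, 0.4]
grasp_force: 0.0
time: 23.3
tool_pos: [0.3781, 0.252, 0.4312]
tool_rot: [-0.195, 0.883, 0.4, 0.145]
contact_force: [0.6, 0.1, -0.3]
gripper_width: 0.997
grasp_force: 0.0
[ 0.13672979 -0.61714046  1.88292517  0.46250881  1.68143244  0.95384174]
red 282 142
left 248 275
right 382 236
red 324 158
left 216 202
right 349 245
```

View pics/c5.png

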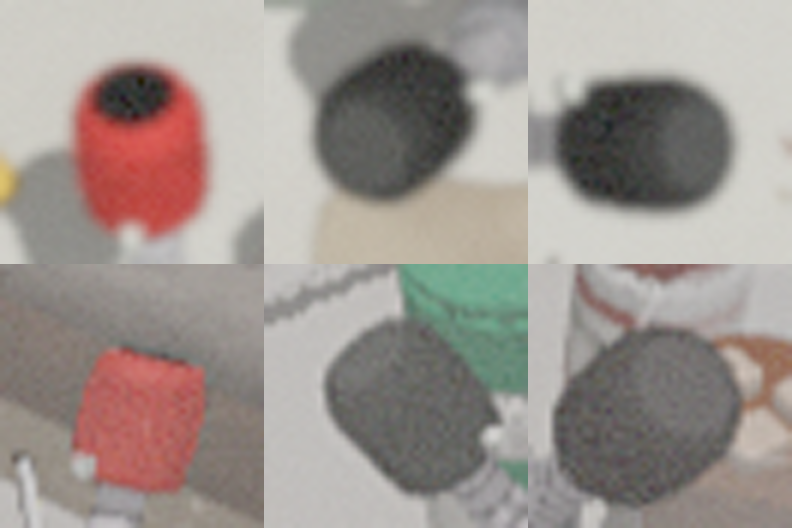

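The six enlargements show all three feet clear. Their outline boxes can be read off, and the white tabs sit on the collar side. I'll refit with them.

```bash
cat > fit2.py <<'E'
from h import *
T=manip.camera_params("top");S=manip.camera_params("scene")
C=dict(t=[(282,142),(248,275),(382,236)],s=[(324,158),(216,202),(349,245)])
B=dict(t=[(74,62,208,240),(52,42,208,200),(28,76,205,210)],s=[(75,83,205,229),(61,54,234,231),(27,63,213,239)])
N=["red","left","right"]; O=[]
for k,c in(("t",T),("s",S)):
    for i,n in enumerate(N): O.append((c,n,(np.array(B[k][i])+.5)/6-.5+np.array(C[k][i]*2)-22))
sg=np.array([1,1,-1,-1]); q0=np.load("st.npy")
def f(p):
    r=[bbox(proj(cyl(p[:3],n,p[3+N.index(n)]),c))+sg*p[6]-b for c,n,b in O]
    return np.r_[np.ravel(r),(p[:2]-q0[:2])/.002]
q=least_squares(f,np.r_[q0,.5],loss="soft_l1"); print(q.x.round(4)); print(f(q.x)[:-2].reshape(-1,4).round(1))
J=q.jac; print("sd",(np.sqrt(np.diag(np.linalg.inv(J.T@J)))*.7).round(4))
for n in N: print(n,footpt(q.x,n,q.x[3+N.index(n)]).round(4))
E
python3 fit2.py
```

```text
[ 0.6537 -0.0347  0.2749  0.0532  0.0543  0.0523  1.3183]
[[ 0.9  0.1  0.2 -0.2]
 [ 0.  -0.1  1.8  0.3]
 [-0.2  0.9  0.3 -0.8]
 [-0.3  0.4 -0.6 -0.8]
 [-0.1 -0.4  0.4 -0.2]
 [-1.  -1.1 -0.3 -0.2]]
sd [0.0006 0.0006 0.0041 0.0011 0.0013 0.0017 0.1685]
red [0.81   0.0094 0.2277]
left [0.5369 0.0791 0.2287]
right [ 0.6138 -0.1917  0.2269]
```

All three feet agree to within about 1 mm in height. Both black feet were turned against their stops, and nothing has been disturbed. Handing in.

```bash
python3 -c "
from plant import manip
print(manip.job_done())"
```

```text
the job is handed in; nothing more can be done
None
```

I set both black-footed legs to the red leg's length, locked them again and handed the job in at about 23 s; the hand-in gave no pass or fail result. By my camera fit all three feet stand within about 1 mm of the same height (tolerance 6 mm), and the stand turned about 1° without shifting noticeably.

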